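# Lock a club robot's climbing arm down with its transport pin

### The job

Get the club's competition robot ready to carry: lower its raised climbing arm all the way down, so that the lug near the hook sits fully down in the fork at the front of the robot, then push the headed steel pin that waits in the fork's guide bush straight in until it has gone through the fork and the lug and its head is home against the bush. Leave the tools and parts lying about where they are.

Things in the scene. Friction and masses are not known exactly. Their poses are not given: they have to be found in the camera images.
- rover: four-wheeled club robot, 336 mm long, 372 mm wide, fixed on two wooden blocks. Origin on the bench under its centre; x from the fork and hook (front) to the arm's tower (rear), y across, towards the side where the pin's head stands, z up. Heights over the bench: wheels 102 mm, deck 81 mm; on the rear half of the deck a battery and a controller (tops 121 mm) and tower (x 100 to 150 mm, top 186 mm)
- fork (a point): centre of the fork's gap, on the holes' axis: rover x = -105, y = 0 mm, 150 mm over the bench. The fork: two upright ears across y, each 10 mm thick, 36 mm long in x, 32 mm apart (y -16 to 16 mm), round-topped, tops 168 mm over the bench, with 13 mm holes along y
- climb_arm (a joint): angle of the climbing arm, rad: 0 = fully down on its stop (level, lug and fork holes in line), grows as the hook end rises, to 1.0. Its geared hinge holds it where it is left; pressing its hook end down takes about 2 to 6 N
- climb_hinge (a point): centre of the climbing arm's hinge in the tower, 150 mm over the bench; hinge axis along the rover's y. At angle 0 the arm runs level from here along the rover's -x, centre line through this point: tube 22 mm wide, 34 mm high, to 213 mm; lug eye at 230 mm; then a hook plate 10 mm wide to 298 mm, top 16 mm above the centre line, tip bent 44 mm down
- lug_eye (a point): centre of the lug's 14 mm hole near the end of the climbing arm, 230 mm from the hinge. The lug is a round eye, 36 mm in diameter, 26 mm wide; when down it stands between the fork's ears, its top level with theirs
- bush_mouth (a point): centre of the outer end face of the steel guide bush on the fork's +y ear, on the holes' axis: rover x = -105, y = 56 mm, 150 mm over the bench. The bush is a tube 24 mm outside, 30 mm long, bore 13 mm; the pin's head seats on this face
- pin_head (a point): centre of the outer face of the pin's head (disc 28 mm in diameter, 8 mm thick). Loose steel pin, 12 mm in diameter, 92 mm long under the head, tip tapered. It waits with its tip in the bush, along the rover's y, head outwards, sagging a degree or two, 54 to 62 mm short of home. It slides easily (under 4 N) towards the rover's -y
- pin_collar (a point): centre of the underside of the pin's head, 8 mm from pin_head along the pin; at bush_mouth when the pin is home
- wrench: bystander: flat steel open-ended wrench 140 mm long, lying across the rover's deck between fork and battery, 8 mm thick; origin at its middle, underside
- screwdriver: bystander: black-handled screwdriver 170 mm long on the bench in front of the rover; origin at its middle, underside
- spare_wheel: bystander: rubber wheel 96 mm in diameter, 38 mm thick, lying flat on the bench; origin at its middle, underside
- solder_reel: bystander: reel 64 mm in diameter, 48 mm high, on the bench; origin at its middle, underside
- channel: bystander: offcut of aluminium channel 120 x 48 x 48 mm on the bench; origin at its middle, underside
- spare_battery: bystander: grey battery pack 120 x 60 x 40 mm on the bench; origin at its middle, underside
- helping_hands: bystander: small soldering clamp stand, round foot 76 mm in diameter, 104 mm high, bar 140 mm long; origin at its middle, underside

How it is judged:
By the outcome, as a careful person would: the job done as asked, in the order asked, and still so for the second after the job is handed in, with the robot touching nothing.
It also fails if it takes over 46 s, if anything falls off the work surface, if the arm or the gripper's body presses on something with over 40 N, if the wrist force passes 120 N, or if a joint passes its speed limit or range.

### The arm

A 6-joint arm with a two-finger parallel gripper is mounted at the origin on the work surface. World frame = base frame: x ahead of the robot, y to its left, z up, the work surface at z = 0. Lengths are in m, angles in rad, forces in N, time in s.
With the tool pointing down it reaches from about 0.35 to 0.875 m from the base axis. Payload 4.2 kg.
Tool frame: the origin (TCP) lies at the very end of the fingers, on their centre line; the grasp point (between the pads) lies 19 mm behind it; z points along the fingers, y is the line along which they close (so a half turn about z gives the same grasp; the last joint's range is limited). The gripper opens to 85 mm and grips with 20 to 120 N. Pads are 22 mm wide; open, the fingers measure 114 mm over their backs; the gripper's body (76 mm by 85 mm) begins 54 mm behind the grasp point. The pads swing forward as they close: fully open they stand 13 mm farther back than shut.
Start: joints at [1.457, 0.385, 0.008, 0, -1.194, -0.259], TCP at [0.228, 0.582, 0.231] pointing down, gripper open.
Joint ranges: [-3.14, 3.14], [-1.21, 2.06], [-1.07, 1.41], [-3.16, 2.05], [-2.99, -0.16], [-3.1, 3.1]. Speed limits (rad/s): [2.79, 2.79, 3.14, 3.14, 3.14, 3.14].

### API

Orientations are given as a unit quaternion [w, x, y, z].
In Python, from bench import telemetry, grab_frame, calibration, ticket gives the robot as it stands.
- The arm moves only by the tool apply_moves, never from a script. Its argument "motion" is a list that holds one entry, the list of rows, each a list of 7 numbers: the finger opening in mm, from 0 to 85.4, then the shift along the tool's x, y, z in mm, then the turn, a rotation vector about the tool's x, y, z in degrees. A call has 1 to 5 rows; each row is the pose to reach, as a shift and turn from the pose commanded when the call began, along the tool's axes at that moment; what a row does not reach only later rows make up. A row lasts 1/10 s, in which the tool goes at most 50 mm and 8.59 degrees, less where a joint would pass 70% of its speed; a pose out of reach is approached as far as the arm can. A call with a gripper value outside its range is refused whole. The fingers move at their own pace and stop on an object; "grip_force" is the grip in N (left out, the last holds). Time passes only in rows, so rows that repeat a pose let the fingers close. It gives the time, the measured TCP pose, the force, the opening and the grip force at its end, in the units of the state.
- telemetry.get_state(): the state, without advancing time (a new reading comes with each control period).
- grab_frame(name): name is "side" or "top" or "wrist"; returns the picture (400x640x3 uint8, red, green, blue); there is no depth.
- calibration(name): a dict with "vertical_fov" (degrees; the focal length in pixels is half the picture's height over the tangent of half this angle, whatever the lens; pixels are square), "cx", "cy" (the principal point, pixels), "dist" ([k1, k2, p1, p2, k3] as OpenCV has them; the pictures are not rectified), "origin" and "attitude" of the camera in the world. Camera axes: x right, y down, z forward; pixel columns grow to the right and rows downward; lengths in m; the calibration is good to about 2 mm. A picture is of the moment at which its call begins: read the wrist's pose just before it. calibration takes no time and is no camera call; for the wrist camera it gives the pose at the moment of the call.
- ticket.job_done(): hands the job in; it is judged then, once.
The state is a dict: "t": time; "joint_positions": joint angles; "joint_velocities": joint speeds; "effort": joint torques, N m; "ee_pos": TCP position; "tool_rot": TCP orientation; "contact_force": force on the tool from outside, world axes, zero at the start; "torque": the same for the moment, N m; "width": finger opening in m; "grip_force": force on a finger pad.
Only numpy, scipy, OpenCV 4.12 (cv2) and the standard library are available. Lean on these libraries where they do the work, as an engineer would, in place of code of your own. Each camera call takes 0.05 s, during which the arm holds its last target. There are 200 camera calls.

## Working session

There is one attempt and no reset: what is moved stays moved. The work goes in short steps, Python scripts to look and compute and a tool call to move; the robot and the scene stay as the last step left them, time stands still between calls to the robot, and variables do not carry over. Pictures are saved under pics/ and viewed, at most 10 in all, crops included, and the job is handed in when it is done.

Besides the shell and the picture viewer there is one more tool, called after "Call:" by a JSON object that holds its "fn" and its "kwargs". apply_moves: Moves the arm, as the interface text tells. Its arguments: {"type":"object","properties":{"motion":{"type":"array","items":{"type":"array","items":{"type":"array","items":{"type":"number"}}}},"grip_force":{"type":"number"}},"required":["motion"]}

```bash
mkdir -p pics; ls
python3 - <<'E'
from bench import telemetry, grab_frame, calibration
import cv2,json
for n in("side","top"):
    cv2.imwrite(f"pics/{n}0.png",grab_frame(n)[:,:,::-1]); print(n,calibration(n))
print(telemetry.get_state())
E
```

```text
pics
side {'vertical_fov': 54.02847234791516, 'cx': 311.51329932365957, 'cy': 199.16772338831606, 'dist': array([-0.04706536,  0.        ,  0.        ,  0.        ,  0.        ]), 'origin': array([0.54284681, 0.81159682, 1.09726483]), 'attitude': array([ 0.01336725, -0.01043668,  0.94172753, -0.33594889])}
top {'vertical_fov': 44.392709352129096, 'cx': 317.60305797368926, 'cy': 194.38525327252052, 'dist': array([-0.04704326,  0.        ,  0.        ,  0.        ,  0.        ]), 'origin': array([0.24375593, 0.01194603, 1.70985822]), 'attitude': array([ 0.07109679, -0.67826588,  0.72743584, -0.0757479 ])}
{'t': 0.1, 'joint_positions': array([ 1.45661055e+00,  3.85473292e-01,  6.77652655e-03, -4.05077572e-04,
       -1.19400922e+00, -2.58597157e-01]), 'joint_velocities': array([-0.00176362, -0.00115137,  0.00310397,  0.00127241, -0.00094562,
        0.00059258]), 'effort': array([-6.34930639e-04, -3.93324459e+01,  1.88927346e+01,  4.19787347e+00,
       -2.61712616e-03,  4.45546064e-06]), 'ee_pos': array([0.22743483, 0.581597  , 0.23034475]), 'tool_rot': array([ 9.65921395e-04,  9.82665032e-01, -1.85387399e-01, -1.18885114e-04]), 'contact_force': array([0.44534738, 0.10351584, 0.88878259]), 'torque': array([ 0.00651492,  0.04730697, -0.01684222]), 'grip_force': 0.0, 'width': 0.08551830166513157}
```

View pics/side0.png

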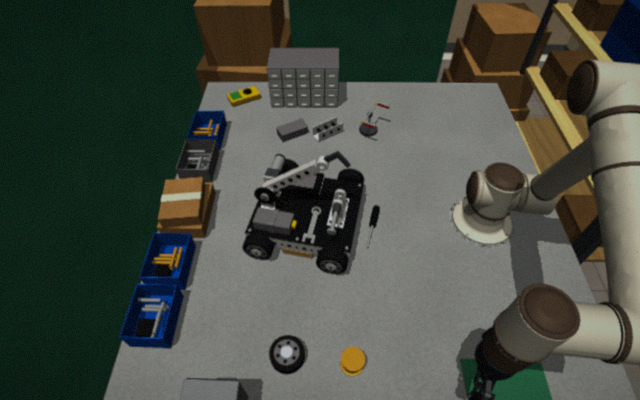

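View pics/top0.png

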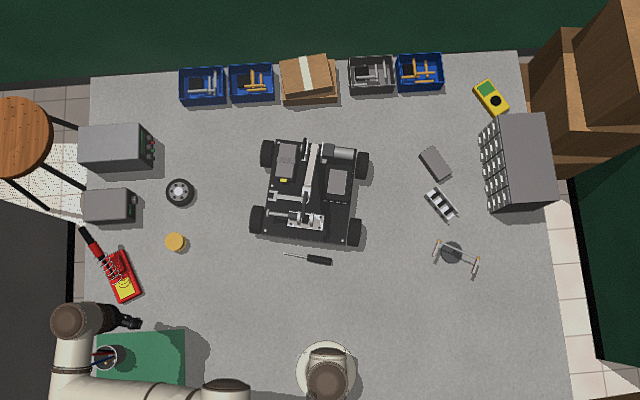

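The side view shows the rover with its arm raised: hook near (345,158), fork near (338,205). In the top view the rover is at about (310,190), with the fork near (300,220) facing the robot. Next I'll zoom both crops.

```bash
cat > h.py <<'E'
import numpy as np,cv2
from scipy.spatial.transform import Rotation as R
from bench import telemetry, grab_frame, calibration
def K(c):
    f=200/np.tan(np.radians(c["vertical_fov"]/2)); return np.array([[f,0,c["cx"]],[0,f,c["cy"]],[0,0,1]])
def rot(q): return R.from_quat(np.roll(q,-1)).as_matrix()
def ray(c,uv):
    p=cv2.undistortPoints(np.array([[uv]],float),K(c),c["dist"])[0,0]
    return c["origin"],rot(c["attitude"])@np.array([*p,1])
def plane(c,uv,z):
    o,d=ray(c,uv); return o+d*(z-o[2])/d[2]
def proj(c,P):
    A=rot(c["attitude"]).T; P=np.atleast_2d(P).astype(float)
    return cv2.projectPoints(P,cv2.Rodrigues(A)[0],-A@c["origin"],K(c),c["dist"])[0][:,0]
def tri(c1,u1,c2,u2):
    o1,d1=ray(c1,u1);o2,d2=ray(c2,u2)
    s=np.linalg.lstsq(np.c_[d1,-d2],o2-o1,rcond=None)[0]
    a,b=o1+s[0]*d1,o2+s[1]*d2; return (a+b)/2,np.linalg.norm(a-b)
E
python3 - <<'E'
import cv2,numpy as np
a=cv2.imread("pics/side0.png")[145:280,235:385];b=cv2.imread("pics/top0.png")[130:255,240:380]
b=cv2.resize(b,(784,700)[0:2],interpolation=cv2.INTER_CUBIC)[:600]
cv2.imwrite("pics/sc.png",cv2.resize(a,(660,594),interpolation=cv2.INTER_CUBIC))
b=cv2.imread("pics/top0.png")[130:255,240:380]
cv2.imwrite("pics/tc.png",cv2.resize(b,(672,600),interpolation=cv2.INTER_CUBIC))
E
```

```text
(no output)
```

View pics/sc.png

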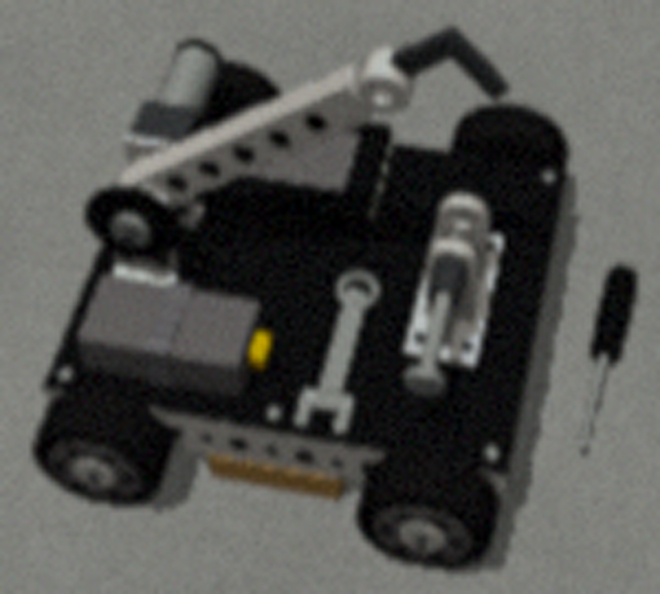

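View pics/tc.png

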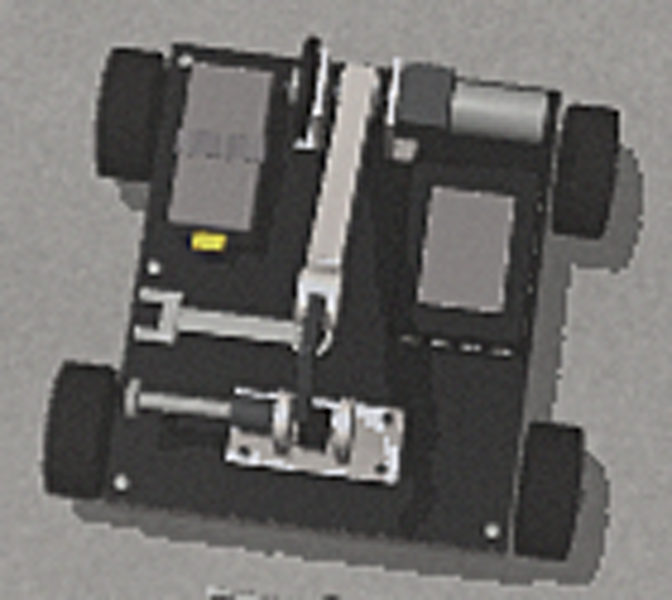

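Side crop (4.4x): pin head at (424,378), ears at about (453,250) and (465,205), lug at (385,85), hook bend at (453,38). Top crop (4.8x): pin head at (130,398), bush mouth at (232,410), ear tops at (282,418) and (345,428), lug at (318,300). The head is on world +y.

Run:
```python
from h import *
np.set_printoptions(precision=4,suppress=True)
S,T=calibration("side"),calibration("top")
s=lambda u,v:(235+(u+.5)/4.4-.5,145+(v+.5)/4.4-.5); t=lambda u,v:(240+(u+.5)/4.8-.5,130+(v+.5)/4.8-.5)
FL,FR,=plane(T,t(121,482),.082),plane(T,t(491,530),.082)
print("screws top",FL,FR,"side",plane(S,s(491,452),.082),plane(S,s(548,176),.082))
e1,e2=plane(T,t(282,418),.167),plane(T,t(345,428),.167)
print("ears top",e1,e2,"side",plane(S,s(453,246),.167),plane(S,s(464,200),.167))
print("head",tri(S,s(424,377),T,t(131,398)))
print("bush mouth top",plane(T,t(232,405),.162))
print("lug",tri(S,s(385,80),T,t(318,290)),"bend",tri(S,s(453,32),T,t(316,350)))
# rover pose by screws yaw
d=FL-FR; yaw=np.arctan2(-d[0],d[1]); d=e1-e2; print(np.degrees(yaw),np.degrees(np.arctan2(-d[0],d[1])))
for z in(.081,):
  L,Rr=plane(T,t(153,267),.082),plane(T,t(185,60),.082); d=Rr-L;print("left side",L,Rr,np.degrees(np.arctan2(d[1],d[0])))
```

```text
screws top [0.4776 0.1738 0.082 ] [ 0.4262 -0.0808  0.082 ] side [0.4743 0.1693 0.082 ] [ 0.4229 -0.085   0.082 ]
ears top [0.5007 0.0565 0.167 ] [0.4911 0.0152 0.167 ] side [0.5019 0.0556 0.167 ] [0.4935 0.0135 0.167 ]
head (array([0.5227, 0.1573, 0.1546]), np.float64(0.0014740829699993315))
bush mouth top [0.5126 0.0894 0.162 ]
lug (array([0.5528, 0.0264, 0.3015]), np.float64(0.006488826997098263)) bend (array([0.5087, 0.0291, 0.3464]), np.float64(0.002639161995696377))
-11.417357932631793 -13.1205401027899
left side [0.6296 0.1437 0.082 ] [0.7817 0.1129 0.082 ] -11.453146736484985
```

```bash
cat >> h.py <<'E'
YAW=np.radians(-11.5); FORK=np.array([.4968,.0352])
def world(x,y,z):   # rover mm, relative to fork -> world m
    c,s=np.cos(YAW),np.sin(YAW); return np.array([FORK[0]+(c*x-s*y)/1e3,FORK[1]+(s*x+c*y)/1e3,z/1e3])
def rows(pts,yaw=None):  # tool x heading in deg, tool down
    s=telemetry.get_state(); M=rot(s["tool_rot"])
    print("t",s["t"],"tcp",s["ee_pos"].round(4),"F",s["contact_force"].round(1),"w",round(s["width"],4))
    for P in pts:
        w=np.degrees(R.from_matrix(M.T@W(yaw)).as_rotvec()) if yaw is not None else np.zeros(3)
        print(((M.T@(P-s["ee_pos"]))*1e3).round(1),w.round(2))
def W(yaw):
    a=np.radians(yaw); x=np.array([np.cos(a),np.sin(a),0]); z=np.array([0,0,-1]); return np.c_[x,np.cross(z,x),z]
E
python3 - <<'E'
from h import *
P=world(57,0,430); rows([np.array([.228,.582,.43]),P],-101.5); print(P)
E
```

```text
t 0.1 tcp [0.2274 0.5816 0.2303] F [0.4 0.1 0.9] w 0.0855
[   0.4   -0.2 -199.7] [ 9.000e-02 -8.000e-02  8.013e+01]
[ 506.1  401.3 -198.8] [ 9.000e-02 -8.000e-02  8.013e+01]
[0.55265571 0.02383603 0.43      ]
```

Call:
{"fn": "apply_moves", "kwargs": {"motion": [[[0,0,0,-45,0,0,0],[0,0,0,-90,0,0,8],[0,5,5,-135,0,0,16],[0,25,20,-170,0,0,24],[0,55,45,-200,0,0,32]]]}}

```text
t: 0.6
ee_pos: [0.2621, 0.5206, 0.4321]
tool_rot: [0.0, 0.893, -0.451, -0.0]
contact_force: [0.2, -0.9, 0.3]
width: 0.0121
grip_force: 0.0
```

Run:
```python
from h import *
rows([world(57,0,430)],-101.5)
```

```text
t 0.6 tcp [0.2621 0.5206 0.4321] F [ 0.2 -0.9  0.3] w 0.0121
[572.2  61.2   2.1] [1.000e-02 0.000e+00 4.793e+01]
```

Call:
{"fn": "apply_moves", "kwargs": {"motion": [[[0,45,5,0,0,0,8],[0,90,10,0,0,0,16],[0,135,15,0,0,0,24],[0,180,20,0,0,0,32],[0,225,24,0,0,0,40]]]}}

```text
t: 1.1
ee_pos: [0.3777, 0.3234, 0.4311]
tool_rot: [-0.0, -0.684, 0.729, 0.0]
contact_force: [1.0, 0.8, -0.4]
width: -0.0003
grip_force: 0.0
```

Run:
```python
from h import *
rows([world(57,0,430)],-101.5)
```

```text
t 1.1 tcp [0.3777 0.3234 0.4311] F [ 1.   0.8 -0.4] w -0.0003
[ 287.7 -193.7    1.1] [ 0.02 -0.02  7.84]
```

Call:
{"fn": "apply_moves", "kwargs": {"motion": [[[0,38,-26,0,0,0,4],[0,77,-52,0,0,0,7.8],[0,115,-77,0,0,0,7.8],[0,153,-103,0,0,0,7.8],[0,190,-128,0,0,0,7.8]]]}}

```text
t: 1.6
ee_pos: [0.4945, 0.1262, 0.4311]
tool_rot: [-0.0, -0.635, 0.773, 0.0]
contact_force: [0.6, 0.5, -0.4]
width: -0.0
grip_force: 0.0
```

Run:
```python
from h import *
c=calibration("wrist");im=grab_frame("wrist");cv2.imwrite("pics/w1.png",im[:,:,::-1]);np.set_printoptions(precision=4,suppress=True)
rows([world(55,0,400)],-101.5)
print(c["origin"])
for n,p in dict(head=world(0,122,150),mouth=world(0,56,150),ear1=world(0,21,168),ear2=world(0,-21,168),bend=world(13,0,346)).items(): print(n,proj(c,p)[0].round())
```

```text
t 1.65 tcp [0.4966 0.1219 0.4307] F [0.7 0.1 1.8] w -0.0002
[ 84.9 -72.4  30.9] [ 0.01 -0.18  0.02]
[0.4813 0.0557 0.5737]
head [308. 185.]
mouth [308. 140.]
ear1 [307. 114.]
ear2 [307.  81.]
bend [277.  87.]
```

View pics/w1.png

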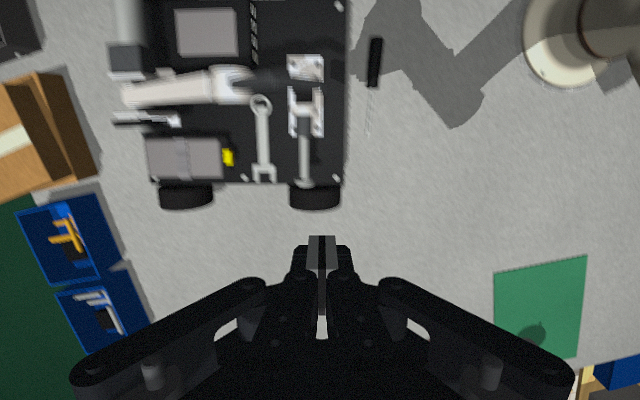

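The wrist view shows the pin head at (305,183), the fork around (305,97) and the hook around (262,82), matching the prediction within about 3 px.

Run:
```python
from h import *
rows([world(43,0,400),world(43,0,352),world(37,0,328),world(11,0,296),world(-8,0,259),world(-25,0,207),world(-35,0,185),world(-35,0,166)],-101.5)
```

```text
t 1.65 tcp [0.4966 0.1219 0.4307] F [0.7 0.1 1.8] w -0.0002
[ 84.9 -60.4  30.9] [ 0.01 -0.18  0.02]
[ 84.7 -60.4  78.9] [ 0.01 -0.18  0.02]
[ 84.7 -54.4 102.9] [ 0.01 -0.18  0.02]
[ 84.6 -28.5 134.9] [ 0.01 -0.18  0.02]
[ 84.4  -9.5 171.9] [ 0.01 -0.18  0.02]
[ 84.3   7.5 223.9] [ 0.01 -0.18  0.02]
[ 84.2  17.5 246. ] [ 0.01 -0.18  0.02]
[ 84.2  17.5 265. ] [ 0.01 -0.18  0.02]
```

Call:
{"fn": "apply_moves", "kwargs": {"motion": [[[0,40,-30,10,0,0,0],[0,84,-60,31,0,0,0],[0,84,-60,55,0,0,0],[0,84,-60,70,0,0,0],[0,84,-60,70,0,0,0]]]}}

```text
t: 2.15
ee_pos: [0.5356, 0.0333, 0.3582]
tool_rot: [-0.003, -0.634, 0.773, 0.002]
contact_force: [-0.9, 0.6, -0.1]
width: 0.0001
grip_force: 0.0
```

Run:
```python
from h import *
rows([world(43,0,352),world(37,0,328),world(11,0,296),world(-8,0,259),world(-25,0,207),world(-35,0,185),world(-35,0,166)],-101.5)
```

```text
t 2.15 tcp [0.5356 0.0333 0.3582] F [-0.9  0.6 -0.1] w 0.0001
[ 5.9 -4.7  6.2] [ 0.35 -0.15  0.26]
[ 5.8  1.2 30.2] [ 0.35 -0.15  0.26]
[ 5.6 27.  62.4] [ 0.35 -0.15  0.26]
[ 5.4 45.8 99.5] [ 0.35 -0.15  0.26]
[  5.2  62.5 151.6] [ 0.35 -0.15  0.26]
[  5.1  72.3 173.6] [ 0.35 -0.15  0.26]
[  5.1  72.2 192.6] [ 0.35 -0.15  0.26]
```

Call:
{"fn": "apply_moves", "kwargs": {"motion": [[[0,4,-3,6,0,0,0],[0,4,0,16,0,0,0],[0,4,1,28,0,0,0],[0,4,11,40,0,0,0],[0,4,20,52,0,0,0]]]}}

```text
t: 2.65
ee_pos: [0.5168, 0.0344, 0.3091]
tool_rot: [0.001, -0.635, 0.772, -0.001]
contact_force: [2.4, 0.1, 1.9]
width: 0.0001
grip_force: 0.9
```

Run:
```python
from h import *
T=calibration("top");im=grab_frame("top");cv2.imwrite("pics/t2.png",cv2.resize(np.ascontiguousarray(grab_frame("side")[120:270,240:420,::-1]),(720,600),interpolation=cv2.INTER_CUBIC))
rows([world(11,0,296),world(-8,0,259),world(-25,0,207),world(-35,0,185),world(-35,0,166)],-101.5)
```

```text
t 2.75 tcp [0.5148 0.0343 0.308 ] F [-0.3  0.6 -0.1] w 0.0002
[ 2.6  6.9 12. ] [ 0.13 -0.04  0.4 ]
[ 2.5 25.8 49. ] [ 0.13 -0.04  0.4 ]
[  2.3  42.7 101.1] [ 0.13 -0.04  0.4 ]
[  2.3  52.6 123.1] [ 0.13 -0.04  0.4 ]
[  2.2  52.6 142.1] [ 0.13 -0.04  0.4 ]
```

View pics/t2.png

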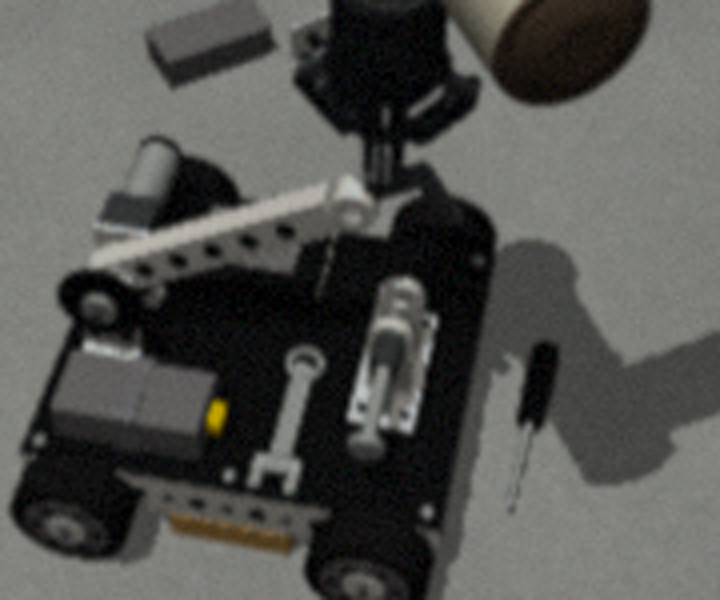

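The fingertips at about (378,190) sit on the hook plate just beyond the lug (352,200). The arm has come down a bit, so I'll go on along the arc.

Call:
{"fn": "apply_moves", "kwargs": {"motion": [[[0,2,10,14,0,0,0],[0,2,18,30,0,0,0],[0,2,26,47,0,0,0],[0,2,33,64,0,0,0],[0,2,38,80,0,0,0]]]}}

```text
t: 3.25
ee_pos: [0.4788, 0.0398, 0.2296]
tool_rot: [0.001, -0.635, 0.772, -0.0]
contact_force: [-0.7, 1.1, 1.5]
width: 0.0003
grip_force: 0.9
```

Run:
```python
from h import *
rows([world(-25,0,207),world(-35,0,185),world(-35,0,166)],-101.5)
```

```text
t 3.25 tcp [0.4788 0.0398 0.2296] F [-0.7  1.1  1.5] w 0.0003
[ 0.9  6.4 22.6] [-0.08  0.04  0.38]
[ 0.8 16.5 44.6] [-0.08  0.04  0.38]
[ 0.9 16.5 63.6] [-0.08  0.04  0.38]
```

Call:
{"fn": "apply_moves", "kwargs": {"motion": [[[0,1,6,13,0,0,0],[0,1,12,27,0,0,0],[0,1,18,40,0,0,0],[0,1,20,51,0,0,0],[0,1,20,58,0,0,0]]]}}

```text
t: 3.75
ee_pos: [0.4588, 0.0425, 0.171]
tool_rot: [-0.0, -0.635, 0.772, 0.0]
contact_force: [-1.2, 0.2, 1.2]
width: -0.0002
grip_force: 0.8
```

Call:
{"fn": "apply_moves", "kwargs": {"motion": [[[0,0,0,2,0,0,0],[0,0,0,4,0,0,0],[0,0,0,4,0,0,0]]]}}

```text
t: 4.05
ee_pos: [0.4589, 0.0422, 0.1672]
tool_rot: [-0.0, -0.635, 0.773, 0.0]
contact_force: [-0.2, -0.2, 0.7]
width: -0.0001
grip_force: 0.0
```

Call:
{"fn": "apply_moves", "kwargs": {"motion": [[[0,0,0,1,0,0,0],[0,0,0,2,0,0,0],[0,0,0,3,0,0,0],[0,0,0,3,0,0,0]]]}}

```text
t: 4.45
ee_pos: [0.4592, 0.0423, 0.166]
tool_rot: [0.0, -0.635, 0.772, -0.0]
contact_force: [-3.2, 1.1, 10.0]
width: 0.0
grip_force: 4.9
```

Run:
```python
from h import *
cv2.imwrite("pics/s3.png",cv2.resize(np.ascontiguousarray(grab_frame("side")[140:260,260:404,::-1]),(720,600),interpolation=cv2.INTER_CUBIC))
rows([])
```

```text
t 4.5 tcp [0.4591 0.0423 0.166 ] F [-3.8 -0.3  9.7] w 0.0
```

View pics/s3.png

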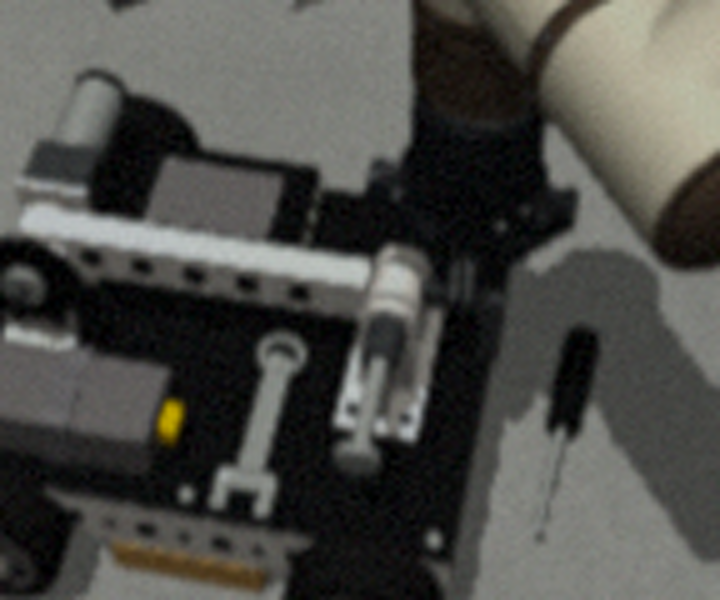

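The arm is level with the lug between the ears. The 10 N reading at z 0.166 shows it is on its stop, so I'll press slightly more and then retreat upward.

Call:
{"fn": "apply_moves", "kwargs": {"motion": [[[0,0,0,2,0,0,0],[0,0,0,3,0,0,0],[0,0,0,-5,0,0,0],[0,0,0,-40,0,0,0],[0,0,0,-80,0,0,0]]]}}

```text
t: 5.0
ee_pos: [0.4579, 0.0419, 0.2442]
tool_rot: [-0.002, -0.635, 0.773, 0.001]
contact_force: [0.8, -0.8, -0.7]
width: 0.0
grip_force: 0.0
```

Run:
```python
from h import *
rows([world(0,160,250),world(0,160,138)],-101.5)
```

```text
t 5.0 tcp [0.4579 0.0419 0.2442] F [ 0.8 -0.8 -0.7] w 0.0
[-160.9  -40.4   -6.2] [ 0.17 -0.11  0.33]
[-161.1  -40.7  105.8] [ 0.17 -0.11  0.33]
```

Call:
{"fn": "apply_moves", "kwargs": {"motion": [[[0,-40,-10,-5,0,0,0],[0,-85,-20,-5,0,0,0],[0,-130,-33,-5,0,0,0],[0,-161,-40,-5,0,0,0],[0,-161,-40,10,0,0,0]]]}}

```text
t: 5.5
ee_pos: [0.5319, 0.1964, 0.235]
tool_rot: [0.002, -0.636, 0.771, -0.001]
contact_force: [-0.1, -1.3, -1.4]
width: -0.0
grip_force: 0.0
```

Run:
```python
from h import *
c=calibration("wrist");S=calibration("side");T=calibration("top");w=grab_frame("wrist");s=grab_frame("side")
a=cv2.resize(np.ascontiguousarray(w[:,:,::-1]),(400,250));
P=proj(S,world(0,120,150))[0]; x,y=map(int,P); b=cv2.resize(np.ascontiguousarray(s[y-50:y+30,x-45:x+35,::-1]),(400,400),interpolation=cv2.INTER_CUBIC)
cv2.imwrite("pics/c4.png",np.vstack([np.pad(a,((0,0),(0,400),(0,0))),np.hstack([b,np.ascontiguousarray(cv2.resize(w[0:150,230:380,::-1],(400,400)))])])[:600] if 0 else np.hstack([b,cv2.resize(np.ascontiguousarray(w[40:240,220:420,::-1]),(400,400),interpolation=cv2.INTER_CUBIC)]))
print(x-45,y-50); rows([world(0,160,138)],-101.5)
for q in(world(0,114,148),world(0,122,148),world(0,56,150)):print(proj(c,q),proj(S,q))
```

```text
286 179
t 5.6 tcp [0.5282 0.1928 0.2317] F [-0.9 -0.4 -0.3] w -0.0001
[ 0.4 -1.  93.7] [ 0.25 -0.18  0.37]
[[326.60157673 138.90443042]] [[331.75459413 228.60392768]]
[[326.46656197 149.40123945]] [[331.21991172 230.79292178]]
[[327.67301792  56.76126662]] [[335.51742375 212.86876351]]
```

View pics/c4.png

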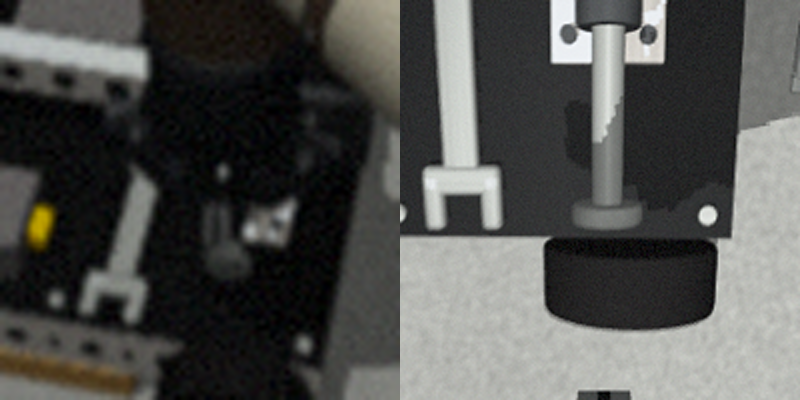

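The wrist view (right) shows the pin's head at (324,146), within 3 px (about 2 mm) of prediction, and the descent spot is clear outside it. Now descend.

Call:
{"fn": "apply_moves", "kwargs": {"motion": [[[0,0,-2,30,0,0,0],[0,0,-2,60,0,0,0],[0,0,-2,90,0,0,0],[0,0,-2,94,0,0,0],[0,0,-2,94,0,0,0]]]}}

```text
t: 6.1
ee_pos: [0.5313, 0.1915, 0.1405]
tool_rot: [-0.001, -0.635, 0.773, -0.0]
contact_force: [0.6, -0.4, 0.8]
width: 0.0001
grip_force: 0.0
```

Run:
```python
from h import *
rows([world(2,160,138),world(2,75,138)],-101.5)
```

```text
t 6.1 tcp [0.5313 0.1915 0.1405] F [ 0.6 -0.4  0.8] w 0.0001
[0.  0.6 2.5] [ 0.01 -0.07  0.33]
[85.   1.1  2.6] [ 0.01 -0.07  0.33]
```

Call:
{"fn": "apply_moves", "kwargs": {"motion": [[[0,10,0,1,0,0,0],[0,20,0,1,0,0,0],[0,27,0,1,0,0,0],[0,34,0,1,0,0,0],[0,41,0,1,0,0,0]]]}}

```text
t: 6.6
ee_pos: [0.5273, 0.1561, 0.1427]
tool_rot: [0.008, -0.635, 0.772, -0.0]
contact_force: [-0.4, 16.9, 7.2]
width: 0.0
grip_force: 8.2
```

Call:
{"fn": "apply_moves", "kwargs": {"motion": [[[0,7,0,0,0,0,0],[0,14,0,0,0,0,0],[0,21,0,0,0,0,0],[0,28,0,0,0,0,0]]]}}

```text
t: 7.0
ee_pos: [0.5179, 0.1239, 0.1401]
tool_rot: [0.001, -0.635, 0.772, -0.0]
contact_force: [-0.1, 0.9, 1.0]
width: 0.0002
grip_force: 0.5
```

Run:
```python
from h import *
rows([world(2,75,138)],-101.5)
```

```text
t 7.0 tcp [0.5179 0.1239 0.1401] F [-0.1  0.9  1. ] w 0.0002
[16.1  1.1  2.1] [-0.06  0.04  0.34]
```

Call:
{"fn": "apply_moves", "kwargs": {"motion": [[[0,5,0,0,0,0,0],[0,10,0,0,0,0,0],[0,13,0,0,0,0,0],[0,13,0,0,0,0,0]]]}}

```text
t: 7.4
ee_pos: [0.5148, 0.1108, 0.139]
tool_rot: [-0.001, -0.635, 0.773, 0.0]
contact_force: [0.9, 0.2, 0.6]
width: -0.0001
grip_force: 0.0
```

Call:
{"fn": "apply_moves", "kwargs": {"motion": [[[0,2,0,0,0,0,0],[0,4,0,0,0,0,0],[0,4,0,0,0,0,0]]]}}

```text
t: 7.7
ee_pos: [0.5143, 0.1075, 0.1392]
tool_rot: [-0.0, -0.635, 0.773, 0.0]
contact_force: [0.2, -0.4, 0.7]
width: 0.0001
grip_force: 0.0
```

Call:
{"fn": "apply_moves", "kwargs": {"motion": [[[0,1.5,0,0,0,0,0],[0,3,0,0,0,0,0],[0,4,0,0,0,0,0],[0,4,0,0,0,0,0]]]}}

```text
t: 8.1
ee_pos: [0.5145, 0.1069, 0.1393]
tool_rot: [0.003, -0.635, 0.773, 0.001]
contact_force: [-1.2, 10.3, -2.0]
width: 0.0005
grip_force: 5.1
```

Run:
```python
from h import *
rows([world(2,75,138)],-101.5)
w=grab_frame("wrist");s=grab_frame("side")
S=calibration("side");x,y=map(int,proj(S,world(0,60,150))[0]); b=cv2.resize(np.ascontiguousarray(s[y-40:y+40,x-45:x+35,::-1]),(400,400),interpolation=cv2.INTER_CUBIC)
cv2.imwrite("pics/c5.png",np.hstack([b,cv2.resize(np.ascontiguousarray(w[60:310,200:450,::-1]),(400,400),interpolation=cv2.INTER_CUBIC)]))
```

```text
t 8.1 tcp [0.5145 0.1069 0.1393] F [-1.2 10.3 -2. ] w 0.0005
[-1.2  1.   1.3] [-0.1   0.34  0.34]
```

View pics/c5.png

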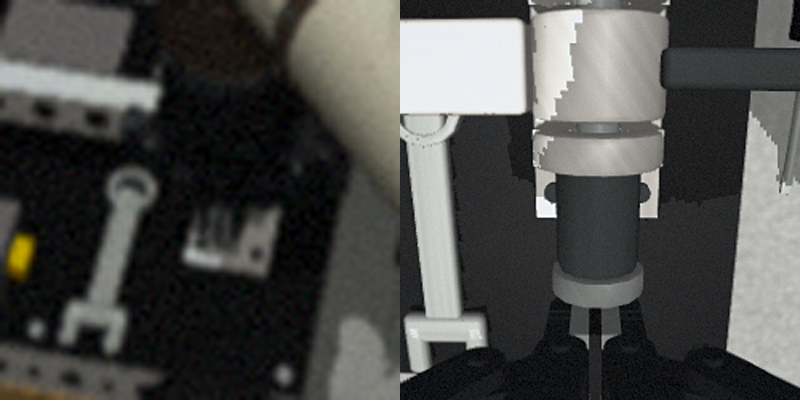

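The wrist view shows the pin's head flush on the bush end at (597,280), and the shank is visible between ear and lug at (600,127). The push force rose to 10 N as it came to rest. I'll give a short firm push and then back off.

Call:
{"fn": "apply_moves", "kwargs": {"motion": [[[0,1.5,0,0,0,0,0],[0,1.5,0,0,0,0,0],[0,-15,0,0,0,0,0],[0,-40,0,0,0,0,0],[0,-60,0,-20,0,0,0]]]}}

```text
t: 8.7
ee_pos: [0.5239, 0.1627, 0.157]
tool_rot: [-0.004, -0.635, 0.773, 0.0]
contact_force: [-0.0, -0.3, -0.1]
width: -0.0003
grip_force: 0.0
```

Call:
{"fn": "apply_moves", "kwargs": {"motion": [[[0,-10,0,-40,0,0,0],[0,-20,0,-80,0,0,0],[0,-20,0,-110,0,0,0],[0,-20,0,-110,0,0,0],[0,-20,0,-110,0,0,0]]]}}

```text
t: 9.2
ee_pos: [0.5292, 0.1824, 0.2696]
tool_rot: [0.0, -0.635, 0.773, -0.0]
contact_force: [-0.0, -0.3, -0.5]
width: 0.0001
grip_force: 0.0
```

Run:
```python
from h import *
rows([])
c=calibration("wrist");w=grab_frame("wrist")
x,y=map(int,proj(c,world(0,30,150))[0]);y0=max(0,y-80);x0=max(0,x-80);print(x0,y0)
a=cv2.resize(np.ascontiguousarray(w[y0:y0+160,x0:x0+160,::-1]),(560,560),interpolation=cv2.INTER_CUBIC)
cv2.imwrite("pics/c6.png",a)
for q in(world(0,64,150),world(0,56,162)):print(proj(c,q))
```

```text
t 9.2 tcp [0.5292 0.1824 0.2696] F [-0.  -0.3 -0.5] w 0.0001
246 0
[[325.90909578  92.68358381]]
[[326.19717262  81.27838903]]
```

View pics/c6.png

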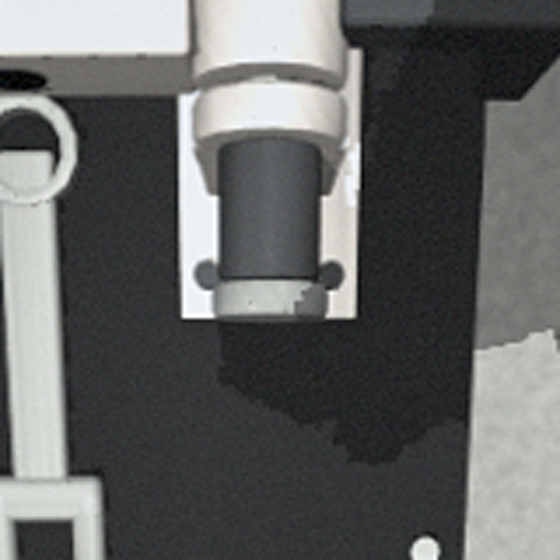

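The head is seated on the bush at (270,298 in the crop) with no gap, the arm is level with the lug in the fork, and the gripper is clear.

```bash
python3 -c "
from bench import ticket; print(ticket.job_done())"
```

```text
the job is handed in; nothing more can be done
None
```

The climbing arm is down with its lug in the fork, the pin's head is home against the bush, the wrench and loose parts were left alone, and the job was handed in at about 9 s (verdict not shown).

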